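# Preset the sample clamp to its gauge mark

### The job

Get the sample clamp ready for the next sample: with a fingertip on top of the knurled brass wheel, roll the wheel, stroke by stroke, until the sliding jaw has closed the gap so far that its black needle stands on the red gauge mark, then take the hand away. Work only the wheel: do not grip or pull it up, do not touch the jaw, and leave everything standing around the clamp where it is.

Things in the scene. Friction and masses are not known exactly. Their poses are not given: they have to be found in the camera images.
- fixture: sample clamp fixed to the bench: blue base 340 x 120 x 12 mm. Origin on the bench; x runs along the clamp from wheel to fixed jaw (to the robot's left, up to 30 degrees askew), z up. Wheel centre at x = -85, y = 0 mm; sliding jaw starts at x = 0; fixed jaw x = 77 to 102, 70 tall. Cream cheeks flank the wheel (x -110 to -60, y 18 to 26 and -18 to -26), tops 76 mm above the bench
- wheel: knurled brass adjuster wheel, 60 mm diameter, 24 wide (28 over its grey side discs), upright, axle level along the clamp's y. Origin at its centre, 65 mm above the bench (rim top at 95 mm, free from above). Rolling its top towards the fixed jaw (clamp +x) closes the jaw 8 mm per radian; it turns with about 1 N at the rim and stays where left. Wheel and jaw sit on one sprung saddle: it sinks 0.7 mm per N pressed, at most 4 mm; rises 4 mm if pulled
- jaw: aluminium sliding jaw, 22 mm thick, 60 mm wide, its top 70 mm above the bench, with a rubber pad. It slides along the clamp's x, 47 mm at most, geared to the wheel only. Not to be touched
- needle (a point): point under the middle of the black needle (2 mm wide, 32 mm long across the scale) on the sliding jaw; 30 mm above the bench, travels with the jaw
- band_mid (a point): centre of the red gauge mark, a band 5 mm wide (along the clamp's x) across the white scale bar beside the jaw, 26 mm above the bench. Set 16 to 34 mm from the needle towards the fixed jaw at the start; it does not move
- vial: small amber glass vial with white cap, 24 mm diameter, 48 mm tall, standing on the clamp's blue base beyond the fixed jaw; origin under its foot. Bystander: leave alone
- screwdriver: screwdriver, 170 mm long, lying on the bench on the robot's side of the clamp. Bystander
- bottle: clear glass bottle with blue cap, 66 mm diameter, 130 mm tall, just beyond the fixed-jaw end of the clamp; origin under its foot. Bystander
- beaker: small clear beaker, 60 mm rim, 65 mm tall, near the wheel end of the clamp; origin under its foot. Bystander
- block: small steel block 45 x 22 x 14 mm on the bench beside the scale. Bystander
- amber: brown bottle with black cap, 70 mm diameter, 140 mm tall, off to the robot's right; origin under its foot. Bystander
- weight: brass balance weight, 38 mm diameter, 52 mm tall, off to the robot's left; origin under its foot. Bystander

How it is judged:
By the outcome, as a careful person would: the job done as asked, in the order asked, and still so for the second after the job is handed in, with the robot touching nothing.
It also fails if it takes over 45 s, if anything falls off the work surface, if the arm or the gripper's body presses on something with over 40 N, if the wrist force passes 120 N, or if a joint passes its speed limit or range.

### The arm

A 7-joint arm with a two-finger parallel gripper is mounted at the origin on the work surface. World frame = base frame: x ahead of the robot, y to its left, z up, the work surface at z = 0. Lengths are in m, angles in rad, forces in N, time in s.
With the tool pointing down it reaches from about 0.4 to 0.85 m from the base axis. Payload 10.4 kg.
Tool frame: the origin (TCP) lies on the centre line of the jaws, within the pads' length; the fingertips stand 14 mm ahead of it and the grasp point (between the pads) lies 5 mm behind it (tip_reach is the z of the fingertips in the tool frame, in m); z points along the fingers, x is the direction in which the jaws open and shut, and the axes are right-handed (so a half turn about z gives the same grasp; the last joint's range is limited). The gripper opens to 87 mm and grips with 3 to 60 N. Pads are 19 mm wide; open, the fingers measure 117 mm over their backs; the gripper's body (75 mm by 190 mm) begins 51 mm behind the grasp point.
Start: joints at [-1.272, 0.332, -0.065, 1.46, 0.022, 1.35, -0.088], TCP at [0.198, 0.593, 0.237] pointing down, gripper open.
Joint ranges: [-2.6, 2.6], [-0.5, 2.12], [-1.47, 1.34], [0.16, 2.42], [-1.27, 4.41], [0.06, 2.06], [-2.6, 2.6]. Speed limits (rad/s): [2.22, 2.22, 2.79, 2.79, 3.14, 3.14, 3.14].

### API

Orientations are given as a unit quaternion [x, y, z, w].
In Python, from bench import * gives the robot as it stands.
- The arm moves only by the tool carry_out, never from a script. Its argument "rows" is a list of rows, each a list of 5 numbers: the closure, from -1 (fully open) to 1 (shut), so that 0 is half open, then the shift along the tool's x, y, z in units of 30 mm (1.0 is 30 mm), then the turn about the tool's z in units of 5 degrees (1.0 is 5 degrees). In form: [[jaw, x, y, z, turn], ...]. A call has 1 to 20 rows; each row shifts and turns the pose as measured when the row begins, along the tool's axes as they then stand; what a row does not reach is not made up. A row lasts 1/12 s, in which the tool goes at most 41.7 mm and 7.16 degrees, less where a joint would pass 70% of its speed; a pose out of reach is approached as far as the arm can. A call is refused whole if a number of a shift passes 1 or a number of a turn 1, either way. A call with a gripper value outside its range is refused whole. The fingers move at their own pace and stop on an object; "force" is the grip in N (left out, the last holds). Time passes only in rows, so rows that do not move let the fingers close. It gives the time, the measured TCP pose, the force and the opening at its end, in the units of the state.
- read_state(): the state, without advancing time (a new reading comes with each control period).
- camera(name): name is "side" or "top" or "wrist"; returns the picture (480x640x3 uint8, blue, green, red); there is no depth.
- camera_info(name): a dict with "fx", "fy", "cx", "cy" (pixels), "extrinsics" (4x4, takes a point from camera to world coordinates); the wrist camera has in their place "tool_from_camera" (4x4, takes a point from camera to tool coordinates, whose origin is the TCP and whose axes are the tool frame's). Camera axes: x right, y down, z forward; pixel columns grow to the right and rows downward; lengths in m; the calibration is good to about 2 mm. A picture is of the moment at which its call begins: read the wrist's pose just before it. camera_info takes no time and is no camera call.
- close_job(): hands the job in, once; it reports no verdict.
Trained networks look in the newest picture that a camera, given by its name, has taken for a name from the list of things; names that differ only in an ending like _2 or _b are one class to them, and where a whole thing is asked for, a point or a joint stands for the part that bears it (a point fixed in the world has none). Each returns a list of dicts, best first, with "conf" (0 to 1); they miss things now and then, are a little off and sometimes report something else, mostly with a low value. They report only what shows in the picture. A call takes as long as a camera call.
- recognise(query, camera): "box" ([centre column, centre row, width, height] in pixels, round what is visible of it).
- silhouettes(query, camera): "mask" (480x640 bool, what is visible of it) and "box" ([centre column, centre row, width, height] in pixels, round what is visible of it).
- pinpoint(query, camera): "xy" ([column, row] in pixels: a listed point, or the origin of a listed thing).
The state is a dict: "time": time; "joint_positions": joint angles; "joint_vel": joint speeds; "joint_torque": joint torques, N m; "ee_pos": TCP position; "eef_rot": TCP orientation; "ft_force": force on the tool from outside, world axes, zero at the start; "torque": the same for the moment, N m; "width": finger opening in m.
Only numpy, scipy, OpenCV 4.12 (cv2) and the standard library are available. Lean on these libraries where they do the work, as an engineer would, in place of code of your own. Each camera call takes 0.05 s, during which the arm holds its last target. There are 200 camera calls.

## Working session

There is one attempt and no reset: what is moved stays moved. The work goes in short steps, Python scripts to look and compute and a tool call to move; the robot and the scene stay as the last step left them, time stands still between calls to the robot, and variables do not carry over. Pictures are saved under pics/ and viewed, about 8 in all and at most 12, crops included, and the job is handed in when it is done.

Besides the shell and the picture viewer there is one more tool, called as name([rows], argument=value, ...), one row to a line, values as JSON. carry_out: Moves the arm, as the interface text tells. Its arguments: {"type":"object","properties":{"rows":{"type":"array","items":{"type":"array","items":{"type":"number"}}},"force":{"type":"number"}},"required":["rows"]}

```bash
mkdir -p pics
cat > h.py <<'E'
from bench import *
import numpy as np, cv2
from scipy.spatial.transform import Rotation as R
def ray(cam,uv,st=None):
    i=camera_info(cam)
    if cam=="wrist":
        T=np.eye(4);T[:3,:3]=R.from_quat(st["eef_rot"]).as_matrix();T[:3,3]=st["ee_pos"];T=T@np.array(i["tool_from_camera"])
    else: T=np.array(i["extrinsics"])
    d=T[:3,:3]@np.array([(uv[0]-i["cx"])/i["fx"],(uv[1]-i["cy"])/i["fy"],1]);return T[:3,3],d
def atz(cam,uv,z,st=None):
    o,d=ray(cam,uv,st);return o+d*(z-o[2])/d[2]
def tri(rs):
    A=0;b=0
    for o,d in rs:
        d=d/np.linalg.norm(d);P=np.eye(3)-np.outer(d,d);A=A+P;b=b+P@o
    return np.linalg.solve(A,b)
E
python3 - <<'E'
from h import *
np.set_printoptions(precision=4,suppress=True)
st=read_state();print({k:np.round(v,3) for k,v in st.items()})
for c in ["side","top"]:
    im=camera(c);cv2.imwrite(f"pics/{c}0.png",im)
    print(c,np.array(camera_info(c)["extrinsics"])[:3,3])
    for q in ["wheel","needle","band_mid","fixture","vial","bottle","beaker","jaw"]:
        print(q,[(np.round(p["xy"],1),round(p["conf"],2)) for p in pinpoint(q,c)[:2]])
E
```

```text
{'time': np.float64(0.0), 'joint_positions': array([-1.272,  0.333, -0.065,  1.461,  0.022,  1.35 , -0.088]), 'joint_vel': array([-0.   , -0.   ,  0.001,  0.   ,  0.   ,  0.001,  0.001]), 'joint_torque': array([ -0.   , -62.323,   0.025, -38.991,  -0.061,   0.039,   0.   ]), 'ee_pos': array([0.198, 0.593, 0.236]), 'eef_rot': array([ 0.811,  0.585, -0.001,  0.   ]), 'ft_force': array([0.234, 0.144, 0.177]), 'torque': array([-0.005, -0.01 , -0.043]), 'width': np.float64(0.087)}
side [0.1241 0.816  1.0459]
wheel [(array([355.7, 245.2]), 0.61)]
needle [(array([317.7, 257.1]), 0.71)]
band_mid [(array([308.6, 270.8]), 0.37)]
fixture [(array([325.7, 280. ]), 0.9)]
vial [(array([275. , 303.1]), 0.63)]
bottle [(array([234.9, 300.4]), 0.88)]
beaker [(array([354.4, 218.7]), 0.83)]
jaw [(array([326.9, 278.8]), 0.6)]
top [0.3674 0.0288 1.6326]
wheel [(array([322. , 284.3]), 0.51)]
needle [(array([296.8, 261.4]), 0.63)]
band_mid [(array([286.6, 258.3]), 0.39), (array([275.3, 310.4]), 0.32)]
fixture [(array([295.1, 273.9]), 0.83)]
vial [(array([243. , 257.4]), 0.6), (array([313. , 235.7]), 0.37)]
bottle [(array([228.8, 225.5]), 0.77)]
beaker [(array([376.3, 257.5]), 0.81), (array([488.9, 247.1]), 0.53)]
jaw [(array([295.2, 282.4]), 0.58)]
```

Run:
```python
from h import *
np.set_printoptions(precision=4,suppress=True)
S=dict(wheel=(355.7,245.2),needle=(317.7,257.1),band=(308.6,270.8),fix=(325.7,280),vial=(275,303.1),bottle=(234.9,300.4),beaker=(354.4,218.7))
T=dict(wheel=(322,284.3),needle=(296.8,261.4),band=(286.6,258.3),fix=(295.1,273.9),vial=(243,257.4),bottle=(228.8,225.5),beaker=(376.3,257.5))
for k in S: print(k,tri([ray("side",S[k]),ray("top",T[k])]))
a=cv2.imread("pics/side0.png")[180:340,200:420];b=cv2.imread("pics/top0.png")[190:350,200:420]
cv2.imwrite("pics/v1.png",np.vstack([cv2.resize(x,None,fx=1.85*1.0*2/2*1,fy=1.85,interpolation=2) if 0 else cv2.resize(x,(412,300),interpolation=2) for x in (a,b)]))
```

```text
wheel [0.5125 0.0156 0.0779]
needle [0.5796 0.0816 0.0529]
band [0.5909 0.1094 0.0208]
fix [ 0.5517  0.0885 -0.0109]
vial [0.6016 0.2309 0.0136]
bottle [0.6935 0.2711 0.0012]
beaker [ 0.5938 -0.1359 -0.0008]
```

View pics/v1.png

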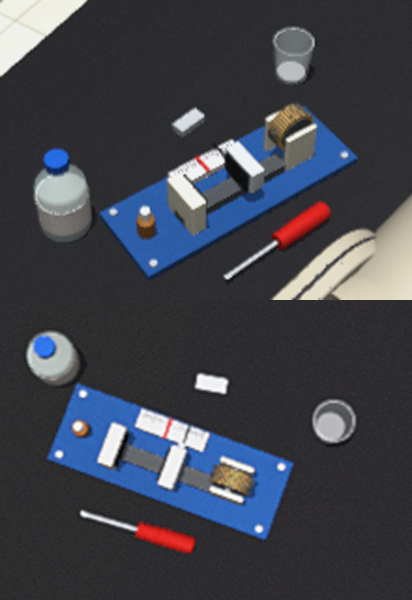

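The side crop (top) and overhead crop (bottom) show the clamp. The wheel is at side pixel (356,245), the red mark is left of the needle, and the beaker stands beyond the wheel end. I'm moving above the wheel now, with the fingers closed.

carry_out([
  [1,-0.85,0.9,0,0],
  [1,-0.85,0.9,0,0],
  [1,-0.85,0.9,0,0],
  [1,-0.85,0.9,0,0],
  [1,-0.85,0.9,0,0],
  [1,-0.85,0.9,0,0],
  [1,-0.85,0.9,0,0],
  [1,-0.85,0.9,0,0],
  [1,-0.85,0.9,0,0],
  [1,-0.85,0.9,0,0],
  [1,-0.85,0.9,0,0],
  [1,-0.85,0.9,0,0],
  [1,-0.85,0.9,0,0],
  [1,-0.85,0.9,0,0],
  [1,-0.85,0.9,0,0],
  [1,-0.85,0.9,0,0],
  [1,-0.5,0.6,0,0],
  [1,0,0,0,0],
])

```text
time: 2.4
ee_pos: [0.5013, 0.0241, 0.2357]
eef_rot: [0.81, 0.587, 0.004, -0.001]
ft_force: [-0.7, -0.8, 0.0]
width: 0.0004
```

Run:
```python
from h import *
np.set_printoptions(precision=4,suppress=True)
st=read_state();print(st["ee_pos"],st["eef_rot"],st["joint_positions"],st["width"],st["ft_force"])
im=camera("wrist");cv2.imwrite("pics/w1.png",im)
Z=dict(wheel=.065,needle=.030,band_mid=.026,fixture=0,vial=.012,jaw=0.0)
for q in Z:
    for p in pinpoint(q,"wrist")[:2]: print(q,np.round(p["xy"],1),round(p["conf"],2),atz("wrist",p["xy"],Z[q],st))
```

```text
[0.5013 0.0241 0.2357] [ 0.8098  0.5868  0.0039 -0.0015] [-0.6175  0.0429  0.5014  1.8086 -0.0281  1.2901  1.1453] 0.0003670684133919894 [-0.7441 -0.8409  0.0255]
wheel [313.9 241.2] 0.87 [0.5138 0.0163 0.065 ]
needle [400.9 279. ] 0.62 [0.5829 0.0769 0.03  ]
needle [438.1 107.4] 0.31 [0.448  0.1434 0.03  ]
band_mid [432.8 282.3] 0.49 [0.5972 0.1045 0.026 ]
fixture [399.7 226.3] 0.66 [0.5439 0.092  0.    ]
vial [556.2 236.8] 0.77 [0.5955 0.2269 0.012 ]
vial [311.1 243.5] 0.72 [0.5303 0.0078 0.012 ]
jaw [399.3 213.6] 0.89 [ 0.5318  0.0948 -0.    ]
```

View pics/w1.png

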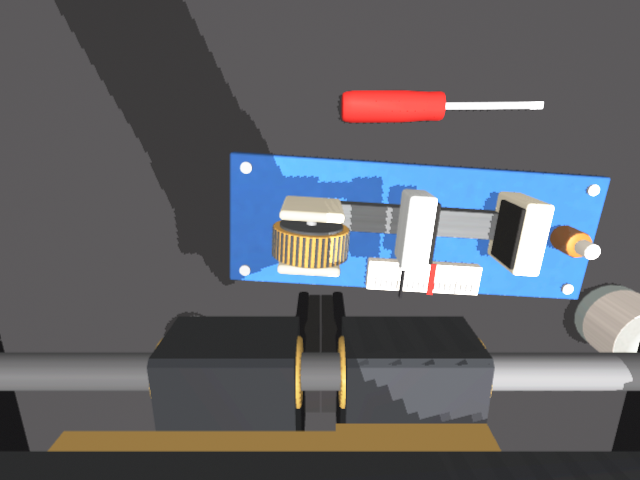

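The wrist view shows the wheel at (312,242), the needle's end at about (402,290), the red mark at (431,279), and the base corners at about (231,154), (609,178), (580,299) and (230,280). Next I fit the clamp frame from the base corners.

```bash
cat >> h.py <<'E'
def clamp(st,corners):
    P=np.array([atz("wrist",c,.012,st)[:2] for c in corners]);o=P.mean(0)
    ex=(P[1]-P[0]+P[2]-P[3]);ex/=np.linalg.norm(ex);return o,ex,np.array([-ex[1],ex[0]]),P
E
python3 - <<'E'
from h import *
np.set_printoptions(precision=4,suppress=True)
st=read_state()
im=cv2.imread("pics/w1.png")
hsv=cv2.cvtColor(im,cv2.COLOR_BGR2HSV);m=cv2.inRange(hsv,(100,120,40),(125,255,255));m[330:]=0
m=cv2.morphologyEx(m,cv2.MORPH_OPEN,np.ones((5,5)))
h=cv2.convexHull(max(cv2.findContours(m,0,2)[0],key=cv2.contourArea))
q=cv2.approxPolyN(h,4)[0] if hasattr(cv2,"approxPolyN") else h[:,0]
print(q)
q=q.astype(float);c=q.mean(0)
TL=min(q,key=lambda p:p.sum());BR=max(q,key=lambda p:p.sum());TR=max(q,key=lambda p:p[0]-p[1]);BL=min(q,key=lambda p:p[0]-p[1])
o,ex,ey,P=clamp(st,[TL,TR,BR,BL]);print(o,ex,np.degrees(np.arctan2(ex[1],ex[0])),np.linalg.norm(P[1]-P[0]),np.linalg.norm(P[3]-P[0]))
print("wheel",o-.085*ex)
M=R.from_quat(st["eef_rot"]).as_matrix();print("tool x ang",np.degrees(np.arctan2(M[1,0],M[0,0])),M[:,2])
for n,uv,z in [("needle",(402,290),.03),("band",(431,279),.026),("wheeltop",(312,240),.09)]:
    p=atz("wrist",uv,z,st)[:2];print(n,p,(p-o)@ex,(p-o)@ey)
w=np.r_[o-.085*ex,.109-.0];d=w-st["ee_pos"];print("to wheel, tool axes /30mm",M.T@d/.03)
E
```

```text
[[611 176]
 [595 235]
 [230 316]
 [230 151]]
[0.5378 0.1121] [0.2175 0.9761] 77.43988381333024 0.33888949578645494 0.15894763305548826
wheel [0.5193 0.0292]
tool x ang 72.35052695104743 [ 0.003   0.0087 -1.    ]
needle [0.5908 0.0827] -0.017223321548972825 -0.05816734516738924
band [0.5903 0.1113] 0.010553781532497052 -0.051400326352603054
wheeltop [0.5031 0.0245] -0.09305051039252084 0.014829753399495795
to wheel, tool axes /30mm [0.1205 0.6502 4.2158]
```

Run:
```python
from h import *
np.set_printoptions(precision=4,suppress=True)
st=read_state();M=R.from_quat(st["eef_rot"]).as_matrix()
for C in ([(231,154),(609,178),(580,299),(230,280)],[(246,168),(594,190),(568,289),(245,270)]):
    o,ex,ey,P=clamp(st,C);print(o,np.degrees(np.arctan2(ex[1],ex[0])),np.linalg.norm(P[1]-P[0]),np.linalg.norm(P[3]-P[0]),"wheel",o-.085*ex)
    for n,uv,z in [("needle",(402,290),.03),("band",(431,279),.026),("wheel",(313.9,241.2),.065),("jawtop",(419,192),.07)]:
        p=atz("wrist",uv,z,st)[:2];print(n,p,(p-o)@ex,(p-o)@ey)
    d=np.r_[o-.085*ex,.109]-st["ee_pos"];print("tool axes/30mm",M.T@d/.03)
```

```text
[0.5453 0.1097] 68.83879899401052 0.3367078053992207 0.1183486175336114 wheel [0.5146 0.0304]
needle [0.5908 0.0827] -0.008760772134464394 -0.05225148667446525
band [0.5903 0.1113] 0.017691901969130373 -0.041406394143403996
wheel [0.5115 0.0232] -0.0928765511073437 0.0002271020414481434
jawtop [0.4973 0.1116] -0.015594252835357425 0.04545666570025664
tool axes/30mm [0.113  0.4869 4.2157]
[0.5459 0.1101] 68.70433414539382 0.31287081511993536 0.0959968606815106 wheel [0.5151 0.0309]
needle [0.5908 0.0827] -0.009216625904324437 -0.051786498186409125
band [0.5903 0.1113] 0.017210523523199604 -0.04087935500528285
wheel [0.5115 0.0232] -0.09345533272445855 0.0004945387113014094
jawtop [0.4973 0.1116] -0.016279394377383436 0.04590534794451069
tool axes/30mm [0.1316 0.4976 4.2159]
```

Run:
```python
from h import *
np.set_printoptions(precision=4,suppress=True)
st=read_state();M=R.from_quat(st["eef_rot"]).as_matrix();print(st["ee_pos"],M[:,0],M[:,2])
im=camera("wrist");cv2.imwrite("pics/w2.png",im)
for q,z in dict(wheel=.065,needle=.030,band_mid=.026).items():
    for p in pinpoint(q,"wrist")[:1]: print(q,np.round(p["xy"],1),round(p["conf"],2),atz("wrist",p["xy"],z,st))
# wheel brass mask, top
ex=np.array([np.cos(np.radians(68.8)),np.sin(np.radians(68.8)),0])
for w in ([.5135,.0163],[.5125,.0237]):
    d=np.r_[w,.125]-12e-3*ex-st["ee_pos"];print(M.T@d/.03)
```

```text
[0.4993 0.0305 0.2354] [0.3032 0.9529 0.0092] [ 0.003   0.0087 -1.    ]
wheel [306.2 247.1] 0.75 [0.5144 0.0158 0.065 ]
needle [396.3 286.6] 0.97 [0.586  0.0785 0.03  ]
band_mid [423.2 283.2] 0.46 [0.5922 0.1034 0.026 ]
[-0.7417  0.5704  3.6745]
[-0.5167  0.4638  3.6766]
```

carry_out([
  [1,-0.4,0.3,0.8,0.7],
  [1,-0.34,0.27,0.8,0],
  [1,0,0,0.8,0],
  [1,0,0,0.7,0],
  [1,0,0,0.3,0],
  [1,0,0,0,0],
  [1,0,0,0,0],
])

```text
time: 3.53
ee_pos: [0.5103, 0.0052, 0.1316]
eef_rot: [0.825, 0.565, 0.006, -0.002]
ft_force: [-0.9, -0.5, 1.1]
width: 0.0006
```

```bash
cat > s.py <<'E'
from h import *
np.set_printoptions(precision=4,suppress=True)
st=read_state();M=R.from_quat(st["eef_rot"]).as_matrix()
A=np.radians(68.8);ex=np.array([np.cos(A),np.sin(A)]);ey=np.array([-ex[1],ex[0]])
d=st["ee_pos"][:2]-[.5138,.016]
print("t",st["time"],"mm: along",1e3*d@ex,"across",1e3*d@ey,"tip z",1e3*(st["ee_pos"][2]-.014*-M[2,2]),"ang",np.degrees(np.arctan2(M[1,0],M[0,0])),"tilt",M[:2,2],"F",st["ft_force"])
E
python3 s.py
python3 - <<'E'
from h import *
im=camera("side")[180:340,200:420];im2=camera("wrist");im2=cv2.resize(im2,(440,330))
cv2.imwrite("pics/v3.png",np.hstack([cv2.resize(im,(340,247),interpolation=2).__class__(0) if 0 else cv2.copyMakeBorder(cv2.resize(im,(340,247),interpolation=2),0,83,0,0,0),im2]))
E
```

```text
t 3.5333 mm: along -11.377496315245194 across -0.6354884706096136 tip z 117.56020795952651 ang 68.80757350081247 tilt [0.0075 0.01  ] F [-0.9117 -0.4925  1.1494]
```

View pics/v3.png

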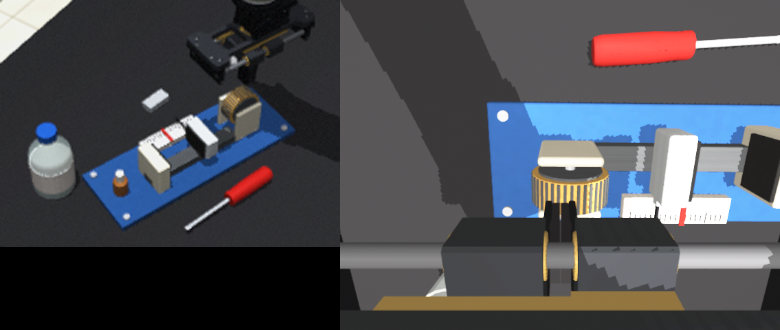

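The side view shows the hand over the wheel. In the wrist view the fingertips at (561,205) are lined up over the wheel at (570,190), and the red mark is at (682,215). I'm going down to just above the rim.

carry_out([
  [1,-0.03,0,0.5,0],
  [1,0,0,0.2,0],
  [1,0,0,0,0],
])

```text
time: 3.88
ee_pos: [0.5132, 0.0056, 0.1145]
eef_rot: [0.825, 0.565, 0.01, -0.001]
ft_force: [0.9, -0.7, 0.1]
width: 0.0005
```

```bash
python3 s.py
```

```text
t 3.8833 mm: along -9.881620139841688 across -3.152107964911189 tip z 100.54502372292947 ang 68.88103780168322 tilt [0.0151 0.0126] F [ 0.8563 -0.6508  0.1304]
```

carry_out([
  [1,-0.1,-0.1,0.13,0],
  [1,0,0,0.08,0],
  [1,0,0,0.05,0],
  [1,0,0,0,0],
])

```text
time: 4.22
ee_pos: [0.5104, 0.0042, 0.1087]
eef_rot: [0.825, 0.566, 0.011, -0.0]
ft_force: [-0.3, 0.2, 0.3]
width: 0.0004
```

```bash
python3 s.py
```

```text
t 4.2167 mm: along -12.189786819231097 across -1.0777079417168496 tip z 94.6562348805689 ang 68.9003205042707 tilt [0.0184 0.0137] F [-0.3436  0.2387  0.3499]
```

carry_out([
  [1,0,0,0.08,0],
  [1,0,0,0.05,0],
  [1,0,0,0,0],
])

```text
time: 4.47
ee_pos: [0.5107, 0.0042, 0.1055]
eef_rot: [0.825, 0.566, 0.012, -0.001]
ft_force: [-2.7, 0.4, 5.4]
width: 0.0001
```

```bash
python3 s.py
```

```text
t 4.4667 mm: along -12.098387963010628 across -1.3452185414261955 tip z 91.54908305965853 ang 68.89327824718274 tilt [0.0189 0.0142] F [-2.695   0.4102  5.3675]
```

carry_out([
  [1,0.1,0,0,0],
  [1,0.15,0,0,0],
  [1,0.15,0,0,0],
  [1,0.15,0,0,0],
  [1,0.15,0,0,0],
  [1,0.1,0,0,0],
  [1,0,0,0,0],
])

```text
time: 5.05
ee_pos: [0.5202, 0.0272, 0.1068]
eef_rot: [0.825, 0.565, 0.012, -0.0]
ft_force: [-0.6, 0.3, 1.8]
width: 0.0004
```

```bash
python3 s.py
cat > n.py <<'E'
from h import *
import sys
ex=np.array([np.cos(np.radians(68.8)),np.sin(np.radians(68.8))])
st=read_state();im=camera("wrist");cv2.imwrite(f"pics/{sys.argv[1]}.png",im);P={}
for q,z in dict(needle=.030,band_mid=.026).items():
    for p in pinpoint(q,"wrist")[:2]:
        P.setdefault(q,atz("wrist",p["xy"],z,st)[:2]);print(q,np.round(p["xy"],1),round(p["conf"],2),1e3*atz("wrist",p["xy"],z,st)[:2])
if len(P)==2: print("gap mm",1e3*(P["band_mid"]-P["needle"])@ex)
E
python3 n.py w4
```

```text
t 5.05 mm: along 12.806188260834189 across -1.9274454948186053 tip z 92.766924266623 ang 68.81749173077993 tilt [0.0192 0.0138] F [-0.5942  0.2714  1.8292]
needle [440.3 325.2] 0.88 [584.81219689  82.10458728]
band_mid [475.2 322.8] 0.57 [593.80350411 103.1974998 ]
gap mm 22.91690198260505
```

carry_out([
  [1,0,0,-0.4,0],
  [1,-0.42,-0.04,0,0],
  [1,-0.4,0,0,0],
  [1,0,0,0,0],
])

```text
time: 5.53
ee_pos: [0.5082, 0.0011, 0.1191]
eef_rot: [0.825, 0.565, 0.011, -0.0]
ft_force: [0.1, -0.5, 0.3]
width: 0.0002
```

```bash
python3 s.py; python3 n.py w5
python3 - <<'E'
import cv2
cv2.imwrite("pics/v5.png",cv2.resize(cv2.imread("pics/w5.png")[200:360,330:590],(780,480),interpolation=2))
E
```

```text
t 5.5333 mm: along -15.886181578922224 across -0.1742111453821975 tip z 105.08372133737505 ang 68.78677825978744 tilt [0.0182 0.0129] F [ 0.0828 -0.5158  0.2693]
needle [480.1 320.7] 0.61 [586.93235378  82.01316336]
band_mid [514.1 315.5] 0.7 [594.14014331 104.47636973]
gap mm 23.549495742533892
```

View pics/v5.png

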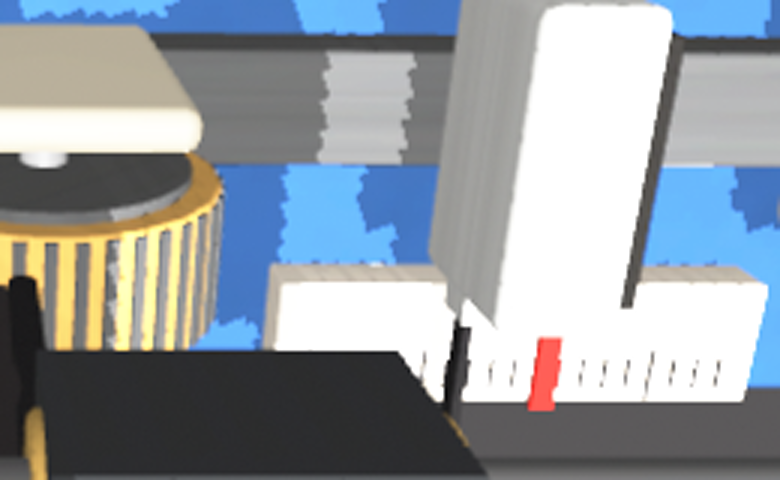

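The crop shows the black needle at image (482.7,321.7) and the red mark at (511.7,324). The needle has moved towards the mark but is still well short of it.

```bash
cat > g.py <<'E'
from h import *
import sys
a=list(map(float,sys.argv[1:5]));st=read_state()
ex=np.array([np.cos(np.radians(68.8)),np.sin(np.radians(68.8))])
n=atz("wrist",a[:2],.03,st)[:2];b=atz("wrist",a[2:],.026,st)[:2]
print(n,b,"gap",1e3*(b-n)@ex)
E
python3 g.py 482.7 321.7 511.7 324; python3 s.py
```

```text
[0.58863298 0.08627404] [0.59998393 0.10451461] gap 21.110901713561894
t 5.6833 mm: along -13.121411792227324 across 0.1658038827402466 tip z 104.83047360319125 ang 68.90164592263326 tilt [0.0182 0.0137] F [0.3249 0.393  0.1371]
```

carry_out([
  [1,0,0,0.25,0],
  [1,0,0,0.12,0],
  [1,0,0,0.08,0],
  [1,0,0,0.02,0],
  [1,0.1,0,0.01,0],
  [1,0.15,0,0.01,0],
  [1,0.15,0,0.01,0],
  [1,0.15,0,0.01,0],
  [1,0.15,0,0.01,0],
  [1,0.1,0,0.01,0],
  [1,0,0,0,0],
])

```text
time: 6.6
ee_pos: [0.5198, 0.0289, 0.1048]
eef_rot: [0.824, 0.566, 0.012, -0.001]
ft_force: [-1.9, 0.4, 4.9]
width: 0.0006
```

```bash
python3 s.py
```

```text
t 6.6 mm: along 14.151210944525848 across -0.9290900987720958 tip z 90.82727540851333 ang 68.99754380363159 tilt [0.0179 0.0156] F [-1.9216  0.3574  4.8672]
```

Good, the force stayed at about 5 N. Lift, go back, and do another stroke.

carry_out([
  [1,0,0,-0.45,0],
  [1,-0.45,-0.02,0,0],
  [1,-0.45,0,0,0],
  [1,0,0,0,0],
  [1,0,0,0,0],
])

```text
time: 7.02
ee_pos: [0.5068, 0.0011, 0.1151]
eef_rot: [0.824, 0.567, 0.01, -0.002]
ft_force: [0.5, 1.0, 0.0]
width: 0.0004
```

```bash
python3 s.py; python3 n.py w6
```

```text
t 7.0167 mm: along -16.439530966736562 across 1.1401438307043428 tip z 101.07493399959674 ang 69.04822067039385 tilt [0.0143 0.0141] F [0.4686 1.0206 0.0428]
needle [494.2 326.2] 0.97 [589.0363008   88.85370729]
band_mid [516.  325.1] 0.78 [596.18362948 103.20967729]
gap mm 15.969062187736846
```

carry_out([
  [1,0.05,0.03,0.17,0],
  [1,0,0,0.08,0],
  [1,0,0,0.06,0],
  [1,0,0,0.02,0],
  [1,0.1,0,0.01,0],
  [1,0.15,0,0.01,0],
  [1,0.15,0,0.01,0],
  [1,0.15,0,0.01,0],
  [1,0.15,0,0.01,0],
  [1,0.1,0,0.01,0],
  [1,0,0,0,0],
])

```text
time: 8.08
ee_pos: [0.5193, 0.0278, 0.1056]
eef_rot: [0.823, 0.568, 0.011, -0.002]
ft_force: [-0.4, -0.5, 3.2]
width: 0.0006
```

```bash
python3 s.py
```

```text
t 8.0833 mm: along 12.975999295926504 across -0.8527779772681727 tip z 91.58108350569232 ang 69.19368783849497 tilt [0.0151 0.0151] F [-0.3703 -0.4737  3.201 ]
```

carry_out([
  [1,0,0,-0.45,0],
  [1,-0.45,-0.02,0,0],
  [1,-0.45,0,0,0],
  [1,0,0,0,0],
  [1,0,0,0,0],
  [1,0,0,0,0],
])

```text
time: 8.58
ee_pos: [0.5063, -0.0006, 0.1162]
eef_rot: [0.823, 0.568, 0.009, -0.002]
ft_force: [-0.1, -0.1, -0.2]
width: 0.0004
```

```bash
python3 s.py; python3 n.py w7
python3 - <<'E'
import cv2
cv2.imwrite("pics/v7.png",cv2.resize(cv2.imread("pics/w7.png")[200:360,330:590],(780,480),interpolation=2))
E
```

```text
t 8.5833 mm: along -18.19366292348559 across 0.9481542881742868 tip z 102.1569325990399 ang 69.16372700489048 tilt [0.0121 0.0141] F [-0.113  -0.0683 -0.2432]
needle [508.5 324. ] 0.83 [590.62030363  96.40922929]
band_mid [518.9 323.1] 0.75 [595.21474733 104.03631744]
gap mm 8.772379549901196
```

View pics/v7.png

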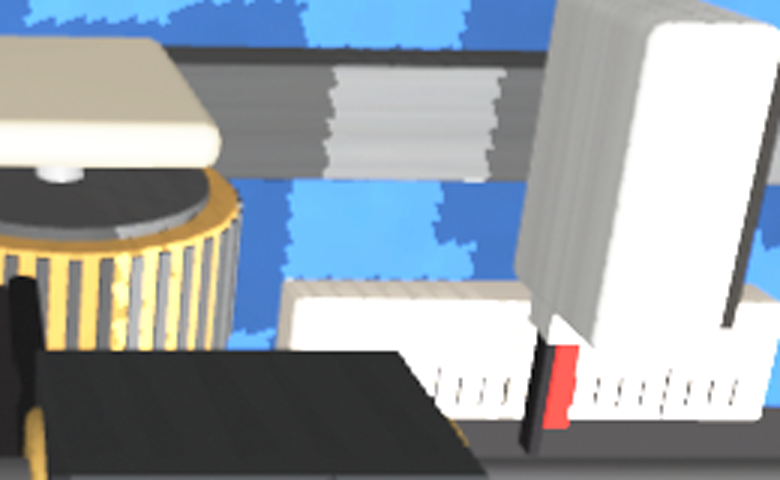

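The needle at image (509,328) now stands just left of the red mark at (517.3,329). I'm working out the gap with parallax allowed for.

```bash
python3 g.py 509 328.3 517.3 329; python3 s.py
python3 - <<'E'
from h import *
# side & top views
ex=np.array([np.cos(np.radians(68.8)),np.sin(np.radians(68.8))])
for c in ("side","top"):
    im=camera(c);cv2.imwrite(f"pics/{c}7.png",im);P={}
    for q,z in dict(needle=.03,band_mid=.026).items():
        for p in pinpoint(q,c)[:1]: P[q]=atz(c,p["xy"],z)[:2];print(c,q,p["xy"],p["conf"],P[q])
    if len(P)==2: print((P["band_mid"]-P["needle"])@ex)
E
```

```text
[0.59406199 0.09704319] [0.59935544 0.10316999] gap 7.62639825957354
t 8.7333 mm: along -17.29434494478252 across 0.9632115717810503 tip z 102.32284828824307 ang 69.24113965458156 tilt [0.0122 0.0142] F [ 0.1817 -0.2702  0.1987]
side needle [317.0, 263.3] 0.57 [0.57970607 0.0828517 ]
side band_mid [308.0, 270.2] 0.44 [0.58794166 0.11135159]
0.02954931365977406
top needle [289.8, 258.6] 0.51 [0.59135161 0.10143178]
top band_mid [287.2, 258.8] 0.35 [0.59154689 0.10868941]
0.006837080365705916
```

carry_out([
  [1,0.15,0.03,0.19,0],
  [1,0,0,0.1,0],
  [1,0,0,0.06,0],
  [1,0,0,0.02,0],
  [1,0.1,0,0.01,0],
  [1,0.15,0,0.01,0],
  [1,0.15,0,0.01,0],
  [1,0.15,0,0.01,0],
  [1,0.1,0,0.01,0],
  [1,0,0,0,0],
  [1,0,0,0,0],
])

```text
time: 9.95
ee_pos: [0.5178, 0.0233, 0.1058]
eef_rot: [0.823, 0.568, 0.01, -0.002]
ft_force: [-0.3, -0.6, 4.4]
width: 0.0004
```

```bash
python3 s.py;  python3 n.py w8
python3 - <<'E'
import cv2
cv2.imwrite("pics/v8.png",cv2.resize(cv2.imread("pics/w8.png")[200:400,330:590],(780,600),interpolation=2))
E
```

```text
t 9.95 mm: along 8.211992569574216 across -1.1076379955065438 tip z 91.79271201837626 ang 69.20908718367073 tilt [0.0134 0.0151] F [-0.3141 -0.5815  4.4013]
needle [479.2 326.2] 0.81 [590.00858068 100.37192503]
band_mid [483.9 329. ] 0.59 [595.65956309 103.52444361]
gap mm 4.982702192231308
```

View pics/v8.png

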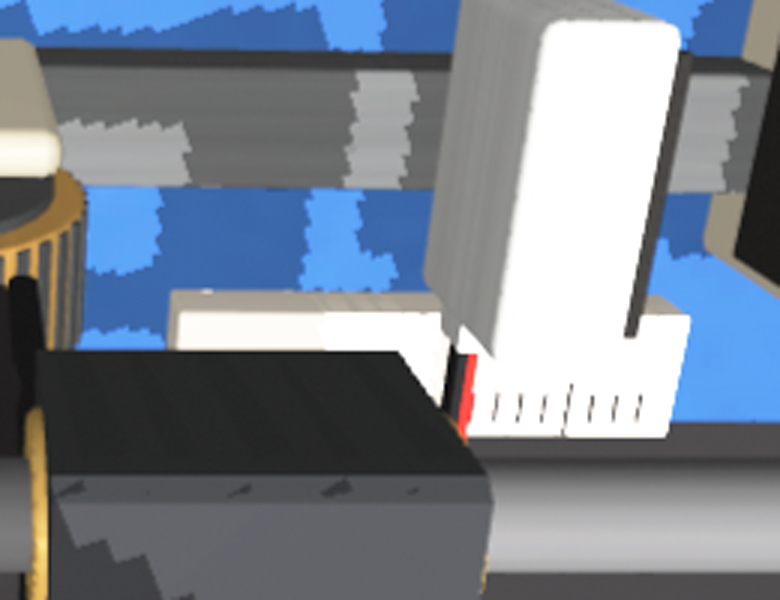

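The needle at crop (456,378) now overlaps the left part of the red mark, whose right edge is at about (476,378), so roughly 1.5–2 mm remain. I'm lifting off and moving above the scale to measure without parallax.

carry_out([
  [1,0,0,-0.5,0],
  [1,0,0,-1,0],
  [1,0,0,-1,0],
  [1,0.8,0,-0.4,0],
  [1,0.8,-0.4,0,0],
  [1,0.8,-0.4,0,0],
  [1,0.6,-0.4,0,0],
  [1,0,0,0,0],
  [1,0,0,0,0],
  [1,0,0,0,0],
  [1,0,0,0,0],
])

```text
time: 11.02
ee_pos: [0.513, 0.1167, 0.194]
eef_rot: [0.825, 0.565, 0.007, -0.002]
ft_force: [-0.2, 0.1, 1.0]
width: 0.0007
```

```bash
python3 s.py;  python3 n.py w9
python3 - <<'E'
import cv2
from bench import *
b=[int(v) for v in recognise("needle","wrist")[0]["box"]];print(b)
x=max(0,min(b[0]-65,510));y=max(0,min(b[1]-50,380))
print(x,y);cv2.imwrite("pics/v9.png",cv2.resize(cv2.imread("pics/w9.png")[y:y+100,x:x+130],(780,600),interpolation=2))
E
```

```text
t 11.0167 mm: along 93.59131942497335 across 37.18269065349159 tip z 180.02670773778274 ang 68.74919897398355 tilt [0.0087 0.0107] F [-0.1758  0.1004  1.0286]
band_mid [101.4 388.4] 0.26 [ 583.05397139 -115.04472865]
[342, 268, 41, 88]
277 218
```

View pics/v9.png

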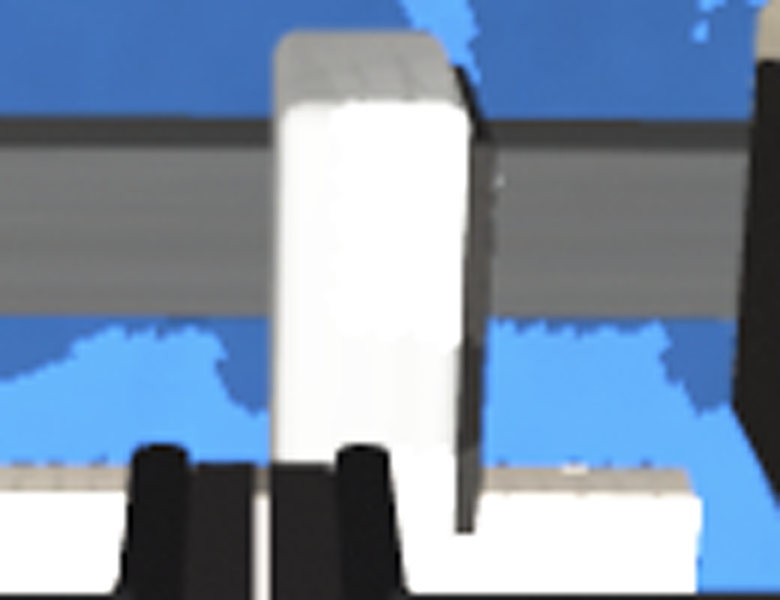

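The fingers at crop (130–400,520) hide the needle and mark, so I'm shifting for a clear view.

carry_out([
  [1,-0.8,0.6,-0.4,0],
  [1,-0.7,0.6,-0.3,0],
  [1,0,0.6,0,0],
  [1,0,0,0,0],
  [1,0,0,0,0],
  [1,0,0,0,0],
])

```text
time: 11.72
ee_pos: [0.5477, 0.0505, 0.2156]
eef_rot: [0.826, 0.564, 0.007, -0.002]
ft_force: [-0.8, -0.3, 0.8]
width: 0.0005
```

```bash
python3 s.py;  python3 n.py w10
python3 - <<'E'
import cv2
from bench import *
c=pinpoint("needle","wrist")[0]["xy"]
x=int(max(0,min(c[0]-65,510)));y=int(max(0,min(c[1]-50,380)))
print(x,y);cv2.imwrite("pics/v10.png",cv2.resize(cv2.imread("pics/w10.png")[y:y+100,x:x+130],(780,600),interpolation=2))
E
```

```text
t 11.7167 mm: along 44.4618973529333 across -19.12114724983722 tip z 201.60340579127438 ang 68.6157367287862 tilt [0.0088 0.0105] F [-0.7511 -0.3142  0.7993]
needle [389.9 246.2] 0.94 [592.21109149  98.82478958]
band_mid [396.1 244.5] 0.55 [594.17462787 104.45917044]
gap mm 5.963130381123559
324 196
```

View pics/v10.png

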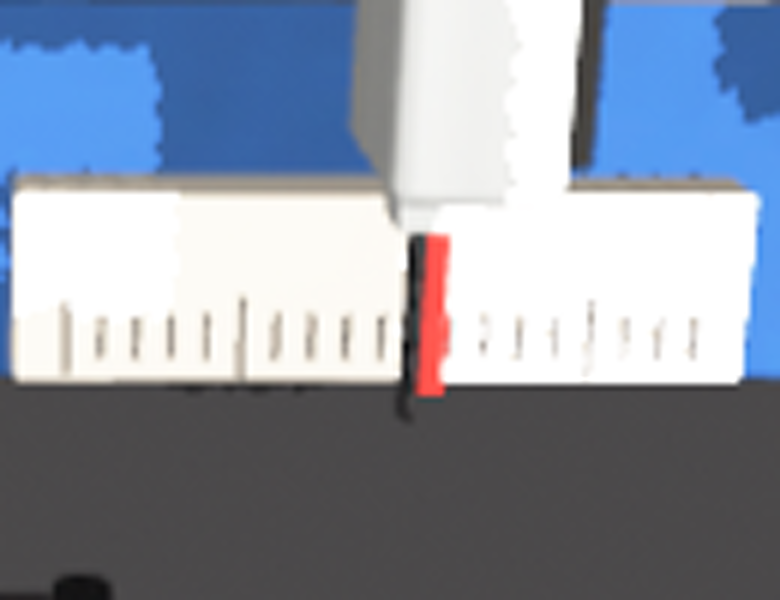

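The needle at crop (416,300) stands at the left edge of the red mark, whose right edge is at (447,300). Now I convert that to millimetres.

Run:
```python
from h import *
st=read_state();ex=np.array([np.cos(np.radians(68.8)),np.sin(np.radians(68.8))])
I=lambda x,y:(324+x/6,196+y/6)
f=lambda x,y,z:1e3*atz("wrist",I(x,y),z,st)[:2]@ex
n=f(416,300,.03);nb=f(416,300,.026)
print("needle",n,"if at .026",nb,"band R",f(448,300,.026),"L",f(424,300,.026),"tick",(f(380,340,.026)-f(240,340,.026))/4, "scale len",f(750,290,.026)-f(12,290,.026))
# sub-pixel red/black profile
im=cv2.imread("pics/w10.png").astype(int)
for r in (240,246,252): print([tuple(im[r,c]) for c in range(388,402)])
```

```text
needle 310.11457048825713 if at .026 310.90734177204695 band R 315.4580361552589 L 312.0448554766778 tick 4.995470606519788 scale len 104.75571808106815
[(np.int64(245), np.int64(251), np.int64(253)), (np.int64(245), np.int64(251), np.int64(253)), (np.int64(251), np.int64(253), np.int64(254)), (np.int64(250), np.int64(251), np.int64(252)), (np.int64(33), np.int64(32), np.int64(33)), (np.int64(58), np.int64(58), np.int64(59)), (np.int64(76), np.int64(76), np.int64(108)), (np.int64(76), np.int64(80), np.int64(241)), (np.int64(82), np.int64(89), np.int64(255)), (np.int64(82), np.int64(89), np.int64(255)), (np.int64(151), np.int64(158), np.int64(255)), (np.int64(251), np.int64(252), np.int64(255)), (np.int64(255), np.int64(255), np.int64(255)), (np.int64(255), np.int64(255), np.int64(255))]
[(np.int64(245), np.int64(250), np.int64(252)), (np.int64(245), np.int64(251), np.int64(253)), (np.int64(238), np.int64(245), np.int64(248)), (np.int64(174), np.int64(178), np.int64(182)), (np.int64(36), np.int64(36), np.int64(36)), (np.int64(58), np.int64(58), np.int64(59)), (np.int64(76), np.int64(7
[... 284 characters left out ...]
nt64(255)), (np.int64(255), np.int64(255), np.int64(255))]
[(np.int64(227), np.int64(236), np.int64(242)), (np.int64(245), np.int64(250), np.int64(252)), (np.int64(226), np.int64(236), np.int64(241)), (np.int64(80), np.int64(81), np.int64(82)), (np.int64(50), np.int64(50), np.int64(52)), (np.int64(69), np.int64(67), np.int64(69)), (np.int64(77), np.int64(79), np.int64(230)), (np.int64(80), np.int64(89), np.int64(255)), (np.int64(80), np.int64(89), np.int64(255)), (np.int64(89), np.int64(97), np.int64(255)), (np.int64(122), np.int64(126), np.int64(243)), (np.int64(242), np.int64(244), np.int64(246)), (np.int64(255), np.int64(255), np.int64(255)), (np.int64(255), np.int64(255), np.int64(255))]
```

The needle is about 2.5 mm short of the mark's centre, so I need one more stroke of about 9.5 mm at the rim.

carry_out([
  [1,-0.8,-0.32,0,0],
  [1,-0.8,-0.3,0.3,0],
  [1,0,0,0.9,0],
  [1,0,0,0.9,0],
  [1,0,0,0.7,0],
  [1,0,0,0.3,0],
  [1,0,0,0,0],
  [1,0,0,0,0],
])

```text
time: 12.58
ee_pos: [0.5113, 0.018, 0.1201]
eef_rot: [0.823, 0.568, 0.009, -0.002]
ft_force: [0.5, -0.7, 0.2]
width: 0.0004
```

```bash
python3 s.py
```

```text
t 12.5833 mm: along 0.9114505264113432 across 3.04670648347188 tip z 106.05282494259903 ang 69.1817085344077 tilt [0.0114 0.0138] F [ 0.5296 -0.7095  0.2263]
```

Start at about -5 mm and go down 14.5 mm, then read before the stroke.

carry_out([
  [1,-0.2,0.1,0.22,0],
  [1,0,0,0,0],
  [1,0,0,0.12,0],
  [1,0,0,0.08,0],
  [1,0,0,0.05,0],
  [1,0,0,0,0],
])

```text
time: 13.08
ee_pos: [0.5149, 0.0116, 0.1087]
eef_rot: [0.823, 0.568, 0.011, -0.001]
ft_force: [-0.9, 0.1, 0.0]
width: 0.0003
```

```bash
python3 s.py
```

```text
t 13.0833 mm: along -3.684888629267455 across -2.633049085187876 tip z 94.74501533119626 ang 69.2457297985544 tilt [0.0171 0.0155] F [-0.9233  0.0919  0.019 ]
```

carry_out([
  [1,0,0,0.08,0],
  [1,0,0,0.05,0],
  [1,0,0,0,0],
])

```text
time: 13.33
ee_pos: [0.5152, 0.0118, 0.1056]
eef_rot: [0.823, 0.568, 0.012, -0.002]
ft_force: [-2.6, -0.3, 5.5]
width: 0.0006
```

```bash
python3 s.py
```

```text
t 13.3333 mm: along -3.3808598509450123 across -2.8490390243493238 tip z 91.56197144381652 ang 69.24892162666565 tilt [0.0176 0.0162] F [-2.6419 -0.2656  5.5039]
```

carry_out([
  [1,0.1,0,0.01,0],
  [1,0.1,0,0.01,0],
  [1,0.1,0,0.01,0],
  [1,0,0,0,0],
  [1,0,0,0,0],
])

```text
time: 13.75
ee_pos: [0.5189, 0.0208, 0.106]
eef_rot: [0.823, 0.568, 0.012, -0.002]
ft_force: [-2.1, 0.9, 4.5]
width: 0.0003
```

```bash
python3 s.py
```

```text
t 13.75 mm: along 6.274722236291205 across -3.027034470937736 tip z 92.03357500428257 ang 69.23507006857461 tilt [0.0181 0.0173] F [-2.0749  0.8854  4.4952]
```

Moved 9.65 mm. Lift straight off and go to the viewing spot, slightly nearer the needle.

carry_out([
  [1,0,0,-0.5,0],
  [1,0,0,-1,0],
  [1,0,0,-1,0],
  [1,0.6,0.3,-0.9,0],
  [1,0.7,0.3,-0.4,0],
  [1,0,0,0,0],
  [1,0,0,0,0],
  [1,0,0,0,0],
])

```text
time: 14.42
ee_pos: [0.5471, 0.0488, 0.2235]
eef_rot: [0.823, 0.568, 0.011, -0.002]
ft_force: [0.3, 0.9, 0.8]
width: 0.0001
```

```bash
python3 s.py; python3 n.py w11
python3 - <<'E'
import cv2
from bench import *
c=pinpoint("needle","wrist")[0]["xy"]
x=int(max(0,min(c[0]-65,510)));y=int(max(0,min(c[1]-50,380)))
print(x,y);cv2.imwrite("pics/v11.png",cv2.resize(cv2.imread("pics/w11.png")[y:y+100,x:x+130],(780,600),interpolation=2))
E
```

```text
t 14.4167 mm: along 42.65724112711003 across -19.22270408667086 tip z 209.51916827917773 ang 69.1628592401059 tilt [0.0158 0.0158] F [0.3474 0.8895 0.771 ]
needle [390. 244.] 0.71 [593.83205383  99.78236493]
band_mid [394.5 240.9] 0.41 [594.02505208 104.59464681]
gap mm 4.556397843740794
325 194
```

View pics/v11.png

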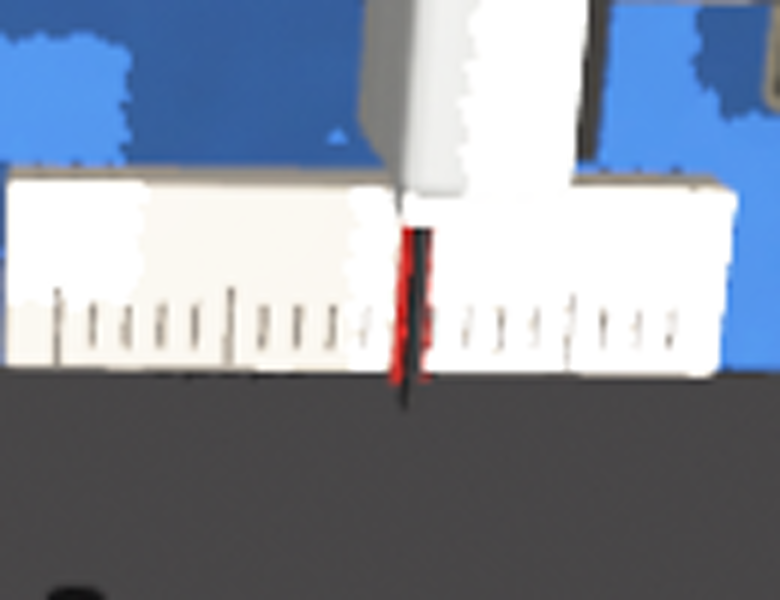

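The needle at crop (417,300) now lies inside the red mark, with red on both sides (397–430). With parallax allowed for it is within about 0.5 mm of the mark's centre. The hand is well clear, so I'm handing in.

Run:
```python
from h import *
st=read_state();ex=np.array([np.cos(np.radians(68.8)),np.sin(np.radians(68.8))])
f=lambda x,y,z:1e3*atz("wrist",(325+x/6,194+y/6),z,st)[:2]@ex
print("needle",f(417,300,.03),"band",f(397,300,.026),f(430,300,.026),st["time"],st["ft_force"])
close_job()
```

```text
needle 310.4761617800817 band 308.4046641904166 313.20800470514763 14.6167 [-0.17781689 -1.05856064  0.58799315]
the job is handed in; nothing more can be done
```

I rolled the wheel with five fingertip strokes at about 5 N, and the jaw's needle now stands on the red gauge mark. I then lifted the hand to about 20 cm above the bench and handed the job in at 14.6 s.

- **Needle position:** In the last wrist picture the needle shows red on both sides. Measured with parallax allowed for, it is about 0.3 mm short of the mark's centre; the mark is 5 mm wide.
- **Disagreeing reading:** The `pinpoint` network still gave a gap of about 4.6 mm at the end. Its band point landed near the mark's edge and it had read high on earlier looks too, so I trusted the picture.
- **Bystanders:** I planned no contact with the jaw or anything around the clamp, and no unexpected forces showed in the readings. I did not measure the bystanders again at the end.

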